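# Mix the tall varnish bottle and hold it over the light pad

### The arm

A 6-joint arm with a two-finger parallel gripper is mounted at the origin on the work surface. World frame = base frame: x ahead of the robot, y to its left, z up, the work surface at z = 0. Lengths are in m, angles in rad, forces in N, time in s.
With the tool pointing down it reaches from about 0.275 to 0.875 m from the base axis. Payload 12.5 kg.
Tool frame: the origin (TCP) lies at the very end of the fingers, on their centre line; the grasp point (between the pads) lies 19 mm behind it; z points along the fingers, y is the line along which they close (so a half turn about z gives the same grasp; the last joint's range is limited). The gripper opens to 85 mm and grips with 20 to 120 N. Pads are 22 mm wide; open, the fingers measure 114 mm over their backs; the gripper's body (76 mm by 85 mm) begins 54 mm behind the grasp point. The pads swing forward as they close: fully open they stand 13 mm farther back than shut.
Start: joints at [-1.389, 0.351, 1.652, -0, 1.139, -0.085], TCP at [0.145, -0.531, 0.231] pointing down, gripper open.
Joint ranges: [-2.75, 2.75], [-0.79, 2.1], [0.01, 2.65], [-1.57, 4.71], [0.07, 3.14], [-2.87, 2.87]. Speed limits (rad/s): [2.22, 2.22, 2.79, 3.14, 3.14, 3.14].

### API

Orientations are given as a 3x3 rotation matrix whose columns are the frame's x, y, z axes.
In Python, from bench import manip, cams gives the robot as it stands (manip), with the cameras (cams). Calls block until the motion is done:
- manip.move_ptp(position, orientation): joint-space move of the TCP to a pose.
- manip.move_l(position, attitude=None, max_speed=0.15): straight line of the TCP; attitude=None keeps the orientation; max_speed is the mean speed in m/s.
- manip.move_j(angles): joint-space move.
- manip.set_gripper(opening, effort=None): opening from 0.0 (shut) to 1.0 (fully open); effort is the grip in N (None keeps the last); returns when the fingers have stopped.
- manip.dwell(seconds).
- manip.inverse_kinematics(position, orientation): joint angles nearest the present ones, or None.
- cams.grab_frame(name): name is "side" or "top"; returns the picture (480x640x3 uint8, red, green, blue); there is no depth.
- cams.get_calibration(name): a dict with "camera_matrix" (3x3 intrinsics, pixels), "R" (3x3) and "t" (3): a world point X has camera coordinates R X + t. Camera axes: x right, y down, z forward; pixel columns grow to the right and rows downward; lengths in m; the calibration is good to about 2 mm. A picture is of the moment at which its call begins. get_calibration takes no time and is no camera call.
A pose or a line that the arm cannot do raises manip.Unreachable and nothing moves.
- manip.sign_off(): hands the job in; it is judged then, once.
Readings, each from a call of its own:
- manip.read_time(): time.
- manip.read_qpos(): joint angles.
- manip.read_joint_vel(): joint speeds.
- manip.read_joint_torque(): joint torques, N m.
- manip.read_ee_pos(): TCP position.
- manip.read_tcp_rot(): TCP orientation.
- manip.read_force(): force on the tool from outside, world axes, zero at the start.
- manip.read_ft_torque(): the same for the moment, N m.
- manip.read_grip_width(): opening from 0.0 (shut) to 1.0 (fully open).
- manip.read_grip_force(): force on a finger pad.
Only numpy, scipy, OpenCV 4.12 (cv2) and the standard library are available. Lean on these libraries where they do the work, as an engineer would, in place of code of your own. Each camera call takes 0.05 s, during which the arm holds its last target. There are 200 camera calls.

### The job

Take the tallest of the three amber bottles out of the wooden bottle stand, press it gently, base down, into the rubber cup of the bottle mixer until the cup is fully down and keep it there for two seconds, so that the settled varnish is stirred up. Then lift it off and hold it upright and quite still in the air, about ten centimetres above the middle of the light pad, so that I can look through it for sediment: finish while holding it there, do not put it down. Keep the bottle upright all the way and leave everything else as it stands.

Things in the scene. Friction and masses are not known exactly. Their poses are not given: they have to be found in the camera images.
- bottle: The bottle to mix: closed amber glass bottle, the tallest of the three in the stand, 92 mm high. Straight round body 36 mm in diameter from its base up to 62 mm, then a shoulder; black screw cap 25 mm in diameter from 74 to 92 mm. About 0.11 kg (0.08 to 0.16). Origin: centre of its base; z up along the bottle. Any yaw is the same.
- rack: Fixed wooden bottle stand, block 70 x 220 x 28 mm (x, y, z), origin at the centre of its underside. Three round wells, 40 mm wide and 18 mm deep, in a row along its y axis at -75, 0 and +75 mm. The three bottles stand in them in any order, bases 10 mm above the table, at least 38 mm of free space between neighbours. It is left or right of the mixer, turned up to 0.3 rad.
- jar: Bystander in the stand: low amber jar, 37 mm in diameter, 50 mm high, with a black lid as wide as the jar. Origin: centre of its base.
- dropper: Bystander in the stand: slim amber dropper bottle, 28 mm in diameter, 76 mm high with its black rubber bulb. Origin: centre of its base.
- mixer: Touch-start bottle mixer: white cast body 130 x 104 x 72 mm on rubber feet, fixed on the table, with a knob and a switch on its front (-x) face and a round black rubber cup on top. Origin: centre of its underside, on the vertical axis of the cup.
- cup_floor (a point): Centre of the inner floor of the mixer's black rubber cup (it goes down with the cup), 90 mm above the table when the cup is up. The cup is 57 mm wide outside; inside it is about 45 mm wide at the floor and 49 mm at the rim, which is 8 mm above the floor: the 36 mm bottle stands in it with about 4 mm to spare all round.
- cup (a joint): How far the mixer's cup is pressed down, in m: 0 up, 0.006 fully down on its stop. It is sprung: it begins to move at about 3 N, reaches the stop at about 10 N and comes up again when let go; the weight of the bottle alone does not press it. It counts as fully down from 0.005 on.
- light_pad: Flat LED light pad for inspection lying on the table, 150 x 210 x 8 mm (x, y, z), white lit face in a grey frame, fixed. Origin: centre of its underside. It is on the other side of the mixer from the bottle stand.
- work_bowl: Bystander: silver bowl 77 mm wide, 42 mm high, lying mouth down on the blue bench mat (4 mm thick, 210 x 270 mm) in front of the robot. Origin: centre of its underside.
- tweezers: Bystander: steel tweezers 126 mm long lying on the blue mat.
- bowl0: Bystander: silver bowl, 77 mm wide, in the wooden tray (190 x 400 x 45 mm) at the back of the table.
- bowl1: Bystander: silver bowl, 71 mm wide, in the wooden tray.
- bowl2: Bystander: silver bowl, 83 mm wide, in the wooden tray.
- calliper: Bystander: steel calliper 220 mm long lying on the right of the table.

How it is judged:
By the outcome, as a careful person would: the job done as asked, in the order asked, and still so for the second after the job is handed in, while the arm keeps its last pose, push and grip.
It also fails if it takes over 56 s, if anything falls off the work surface, if the arm or the gripper's body presses on something with over 40 N, if the wrist force passes 120 N, or if a joint passes its speed limit or range.

## Working session

There is one attempt and no reset: what is moved stays moved. The work goes in short steps, each a Python script; the robot and the scene stay as the last script left them, time stands still between calls to the robot, and variables do not carry over. Pictures are saved under pics/ and viewed, at most 10 in all, crops included, and the job is handed in when it is done.

```bash
mkdir -p pics; python3 - <<'E'
from bench import manip, cams
import cv2,numpy as np
for n in("top","side"):
    f=cams.grab_frame(n); cv2.imwrite(f"pics/{n}0.png",f[:,:,::-1])
    c=cams.get_calibration(n); print(n,c)
print(manip.read_time(),manip.read_tcp_rot())
E
```

```text
top {'camera_matrix': array([[476.39423985,   0.        , 322.97917805],
       [  0.        , 476.39423985, 242.07654004],
       [  0.        ,   0.        ,   1.        ]]), 'R': array([[-0.00124956, -0.99999698, -0.00211428],
       [-0.99354968,  0.00148124, -0.11338803],
       [ 0.11339082,  0.00195896, -0.99354853]]), 't': array([-0.06537922,  0.57187665,  1.22373387])}
side {'camera_matrix': array([[526.14379726,   0.        , 323.42456277],
       [  0.        , 526.14379726, 238.35187076],
       [  0.        ,   0.        ,   1.        ]]), 'R': array([[-0.88365122, -0.4681401 , -0.00231666],
       [-0.2432515 ,  0.46337319, -0.85212322],
       [ 0.39998653, -0.7524162 , -0.52333607]]), 't': array([0.46163106, 0.25757296, 0.83580183])}
0.1 [[ 9.64609501e-01  2.63682527e-01 -1.89907562e-04]
 [ 2.63682578e-01 -9.64608926e-01  1.05736871e-03]
 [ 9.56231243e-05 -1.07002322e-03 -9.99999423e-01]]
```

View pics/top0.png

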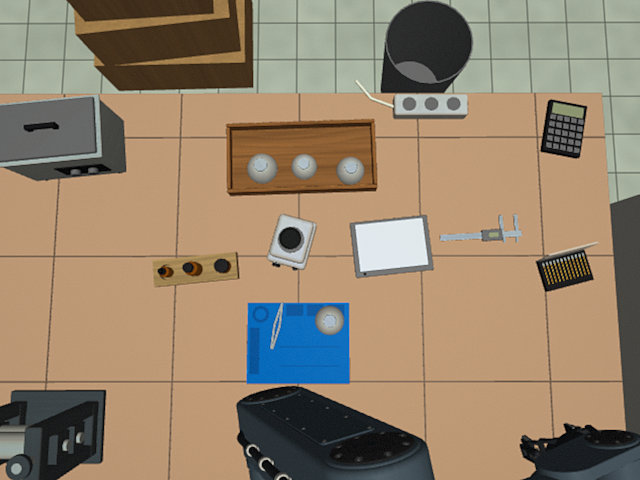

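View pics/side0.png

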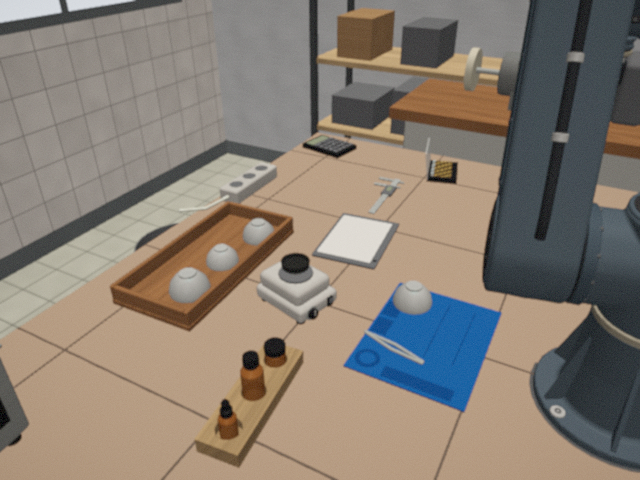

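The top view shows the rack at left, with the dropper at (165,271), the tall bottle at (190,268) and the jar at (222,266). The cup is at (290,238) and the light pad at (391,246). The side view confirms that the middle bottle, with its cap at (250,360), is the tallest. Next I'll measure these positions.

```bash
cat > h.py <<'E'
from bench import manip, cams
import cv2,numpy as np
def ray(n,uv):
    c=cams.get_calibration(n); C=-c["R"].T@c["t"]
    return C,c["R"].T@np.linalg.inv(c["camera_matrix"])@np.array([uv[0],uv[1],1.])
def onz(n,uv,z):
    C,d=ray(n,uv); return C+d*(z-C[2])/d[2]
def proj(n,X):
    c=cams.get_calibration(n); p=c["camera_matrix"]@(c["R"]@np.array(X)+c["t"]); return p[:2]/p[2]
def blobs(mask,roi,amin=30):
    x0,y0,x1,y1=roi; m=mask[y0:y1,x0:x1].astype(np.uint8)
    out=[]
    for c in cv2.findContours(m,cv2.RETR_EXTERNAL,cv2.CHAIN_APPROX_NONE)[0]:
        if cv2.contourArea(c)>=amin: out.append(c+np.array([x0,y0]))
    return out
E
python3 - <<'E'
from h import *
T=cv2.imread("pics/top0.png");S=cv2.imread("pics/side0.png")
hsv=cv2.cvtColor(T,cv2.COLOR_BGR2HSV)
print("dark top")
for n,I,roi in(("top",T,(150,215,320,295)),("side",S,(190,240,340,450))):
    for c in blobs(I.max(2)<60,roi,15):
        (x,y),r=cv2.minEnclosingCircle(c);m=cv2.moments(c);print(n,(m["m10"]/m["m00"],m["m01"]/m["m00"]),"bbox",cv2.boundingRect(c),cv2.contourArea(c))
pad=(hsv[...,1]<60)&(hsv[...,2]>80)
for c in blobs(pad,(340,200,440,290),1000):
    b=cv2.minAreaRect(c); print("pad",b,onz("top",b[0],.008)); q=cv2.boxPoints(b); print([onz("top",p,.008)[:2].round(3) for p in q])
wood=(hsv[...,0]<30)&(hsv[...,1]>80)
big=[cv2.resize(T[215:295,145:325],None,fx=4.4,fy=4.4,interpolation=cv2.INTER_CUBIC)]
big.append(np.zeros((0,792,3),np.uint8))
cv2.imwrite("pics/topcrop.png",big[0])
for X in([.4,.3,.1],):print(-cams.get_calibration("top")["R"].T@cams.get_calibration("top")["t"])
for p in [(165,271),(191,268),(222,266),(290,238)]: print(p,hsv[p[1],p[0]],onz("top",p,.1).round(3))
print("table/wood hsv",hsv[300,200],hsv[276,208],hsv[262,205])
E
```

```text
dark top
top (161.5, 271.0) bbox (158, 268, 8, 7) 34.0
top (187.64691358024692, 267.2543209876543) bbox (183, 263, 11, 10) 67.5
top (221.58333333333334, 265.30092592592587) bbox (214, 259, 16, 14) 144.0
top (289.6691358024691, 237.74172839506173) bbox (279, 227, 22, 22) 337.5
side (225.6323155216285, 409.4567430025445) bbox (221, 400, 11, 18) 131.0
side (250.11138613861385, 360.1097359735973) bbox (243, 352, 15, 18) 202.0
side (274.32765474162403, 347.5229982964225) bbox (265, 338, 20, 20) 293.5
side (311.3020833333333, 313.765625) bbox (308, 309, 8, 10) 32.0
side (294.92525773195877, 263.1464776632302) bbox (282, 254, 27, 20) 388.0
pad ((391.31036376953125, 246.0115966796875), (55.43475341796875, 78.11835479736328), 83.774169921875) [ 0.56366931 -0.24958379  0.008     ]
[array([ 0.627, -0.138]), array([ 0.65 , -0.348]), array([ 0.501, -0.36 ]), array([ 0.479, -0.153])]
[ 0.42934598 -0.06862335  1.28054472]
(165, 271) [15 27 19] [0.493 0.325 0.1  ]
(191, 268) [90 35 22] [0.5   0.261 0.1  ]
(222, 266) [135  14  36] [0.505 0.184 0.1  ]
(290, 238) [70 24 32] [0.574 0.016 0.1  ]
table/wood hsv [ 15  98 193] [ 18 120 160] [ 19 119 173]
```

View pics/topcrop.png

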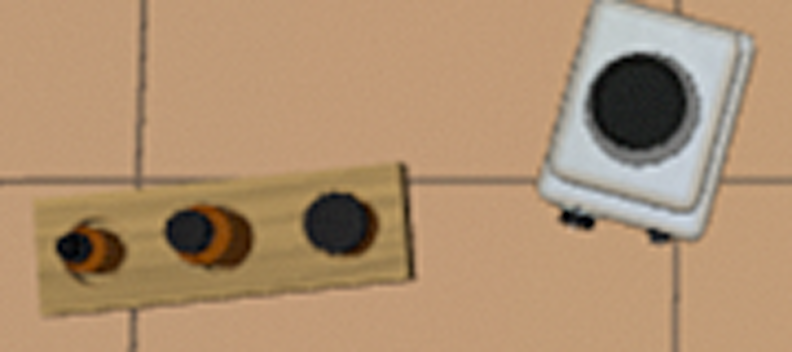

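The crop shows the rack top corners at about (35,200), (403,163), (413,278) and (45,317). The tall bottle in the middle has its cap at (190,232), and the cup centre is at (640,102).

```bash
python3 - <<'E'
from h import *
q=[onz("top",((x+.5)/4.4-.5+145,(y+.5)/4.4-.5+215),.028) for x,y in((35,200),(403,163),(413,278),(45,317))]
q=np.array(q);print("rack",q.mean(0).round(4),"corners",q[:,:2].round(3).tolist())
d=(q[0]+q[3]-q[1]-q[2])/2; print("len",np.linalg.norm(d),"y-axis",d/np.linalg.norm(d), "yaw",np.arctan2(-d[0],d[1]))
T=cv2.imread("pics/top0.png");S=cv2.imread("pics/side0.png")
def tri(a,b):
    C1,d1=ray("top",a);C2,d2=ray("side",b)
    A=np.c_[d1,-d2];s=np.linalg.lstsq(A,C2-C1,rcond=None)[0]
    return (C1+s[0]*d1).round(4),(C2+s[1]*d2).round(4)
for th in(60,75,90):
  def cen(I,roi,am):
    c=max(blobs(I.max(2)<th,roi,am),key=cv2.contourArea);m=cv2.moments(c);x,y,w,h=cv2.boundingRect(c)
    return (m["m10"]/m["m00"],m["m01"]/m["m00"]),(x+w/2-.5,y+h/2-.5),(w,h)
  a=cen(T,(178,255,202,280),15);b=cen(S,(240,345,262,375),15);print(th,"cap",a,b,tri(a[0],b[0]),onz("top",a[0],.095).round(4))
  a=cen(T,(270,220,308,258),15);b=cen(S,(275,245,315,285),15);print("cup",a,b,tri(a[0],b[0]),onz("top",a[0],.097).round(4),onz("side",b[0],.094).round(4))
# mixer body white outline
E
```

```text
rack [0.5015 0.2692 0.028 ] corners [[0.525, 0.383], [0.547, 0.163], [0.478, 0.156], [0.455, 0.375]]
len 0.22063779759513305 y-axis [-0.10160202  0.99482512  0.        ] yaw 0.10177764673587938
60 cap ((187.64691358024692, 267.2543209876543), (188.0, 267.5), (11, 10)) ((250.11138613861385, 360.1097359735973), (250.0, 360.5), (15, 18)) (array([0.5021, 0.2713, 0.0937]), array([0.502 , 0.2713, 0.0937])) [0.502  0.2709 0.095 ]
cup ((289.6691358024691, 237.74172839506173), (289.5, 237.5), (22, 22)) ((294.92525773195877, 263.1464776632302), (295.0, 263.5), (27, 20)) (array([0.5761, 0.0175, 0.0919]), array([0.5749, 0.0168, 0.0917])) [0.5755 0.0171 0.097 ] [0.5731 0.0197 0.094 ]
75 cap ((187.8065268065268, 267.2540792540792), (188.0, 267.5), (11, 10)) ((250.2648401826484, 360.1575342465753), (250.5, 360.0), (16, 19)) (array([0.5021, 0.271 , 0.0934]), array([0.502 , 0.2709, 0.0933])) [0.502  0.2705 0.095 ]
cup ((289.58537758537756, 237.84511784511784), (289.5, 237.5), (22, 22)) ((295.06115107913666, 263.3189448441247), (295.0, 263.5), (27, 20)) (array([0.5758, 0.0177, 0.0918]), array([0.5745, 0.017 , 0.0916])) [0.5752 0.0173 0.097 ] [0.5726 0.02   0.094 ]
90 cap ((187.88, 267.29777777777775), (188.0, 267.5), (11, 10)) ((250.33189964157705, 360.1605734767025), (250.5, 360.0), (16, 19)) (array([0.502 , 0.2709, 0.0933]), array([0.502 , 0.2708, 0.0932])) [0.5019 0.2704 0.095 ]
cup ((289.6533333333333, 237.88321839080456), (289.5, 238.0), (22, 23)) ((294.98925968546223, 263.43153049482163), (295.0, 264.0), (27, 21)) (array([0.5758, 0.0175, 0.0914]), array([0.5747, 0.017 , 0.0912])) [0.5751 0.0171 0.097 ] [0.5725 0.0204 0.094 ]
```

```bash
cat >> h.py <<'E'
BOT=np.array([.502,.2705]);CUP=np.array([.5753,.0172]);PAD=np.array([.5637,-.2496]);G=.027
def att(s=1,yaw=.1018):
    y=s*np.array([np.cos(yaw),np.sin(yaw),0]);z=np.array([0,0,-1.]);return np.c_[np.cross(y,z),y,z]
E
python3 - <<'E'
from h import *
for s in(1,-1):
    for p,z in((BOT,.22),(BOT,.037),(CUP,.25),(CUP,.11),(PAD,.135)):
        q=manip.inverse_kinematics([*p,z],att(s)); print(s,z,None if q is None else np.round(q,2))
E
```

```text
1 0.22 [ 0.41  0.4   1.61 -0.    1.13  0.31]
1 0.037 [ 0.41  0.65  1.73 -0.    0.76  0.31]
1 0.25 [-0.05  0.38  1.56 -0.    1.2  -0.15]
1 0.11 [-0.05  0.55  1.69 -0.    0.91 -0.15]
1 0.135 [-0.49  0.58  1.56 -0.    1.01 -0.59]
-1 0.22 [ 0.41  0.4   1.61 -0.    1.13 -2.83]
-1 0.037 [ 0.41  0.65  1.73 -0.    0.76 -2.83]
-1 0.25 None
-1 0.11 None
-1 0.135 [-0.49  0.58  1.56 -0.    1.01  2.55]
```

```bash
python3 - <<'E'
from h import *
manip.move_ptp([*BOT,.22],att())
manip.move_l([*BOT,.010+G],max_speed=.1)
print(manip.read_time(),manip.read_ee_pos().round(4),manip.read_force().round(2))
manip.set_gripper(0.0,45)
print(manip.read_time(),manip.read_grip_width(),manip.read_grip_force(),manip.read_force().round(2),manip.read_ft_torque().round(3))
f=cams.grab_frame("side");cv2.imwrite("pics/g_full.png",f[:,:,::-1]);cv2.imwrite("pics/g.png",cv2.resize(f[260:480,150:390,::-1],None,fx=2.5,fy=2.5))
E
```

```text
5.1583 [0.5022 0.2706 0.0374] [ 0.27 -0.31  0.38]
5.675 0.4083309373463274 44.665509313344955 [-0.61 -0.05  4.47] [-0.109  0.174  0.073]
```

View pics/g.png

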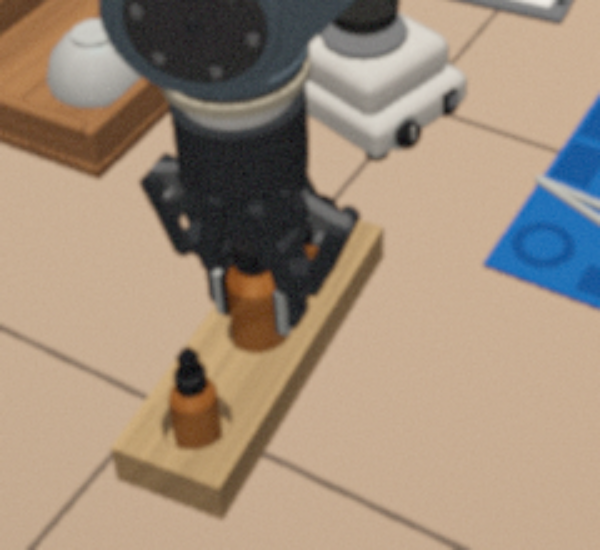

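The side crop shows the fingers closed on the tall bottle's body, cap between them at (250,260), with the dropper untouched. Next I'll lift it, carry it to the mixer and check the alignment.

```bash
python3 - <<'E'
from h import *
manip.move_l([*BOT,.20],max_speed=.1)
manip.dwell(.2)
print(manip.read_force().round(2),manip.read_ft_torque().round(3),manip.read_grip_width())
manip.move_ptp([*CUP,.20],att())
manip.move_l([*CUP,.110+G],max_speed=.08)
manip.dwell(.3)
print(manip.read_time(),manip.read_ee_pos().round(4),manip.read_force().round(2),manip.read_grip_width(),manip.read_tcp_rot()[:,2].round(4))
a=[]
for n,(x,y) in(("side",(230,190)),("top",(240,180))):
    f=cams.grab_frame(n);cv2.imwrite(f"pics/c_{n}.png",f[:,:,::-1]);a.append(cv2.resize(f[y:y+130,x:x+100,::-1],None,fx=4,fy=4,interpolation=cv2.INTER_CUBIC))
cv2.imwrite("pics/c.png",np.hstack(a))
E
```

```text
[-0.31  0.58 -0.76] [ 0.013 -0.011  0.026] 0.40138117204611073
9.975 [0.5754 0.0172 0.1373] [-0.77 -0.16 -1.57] 0.409154993548349 [ 5.e-04 -0.e+00 -1.e+00]
```

View pics/c.png

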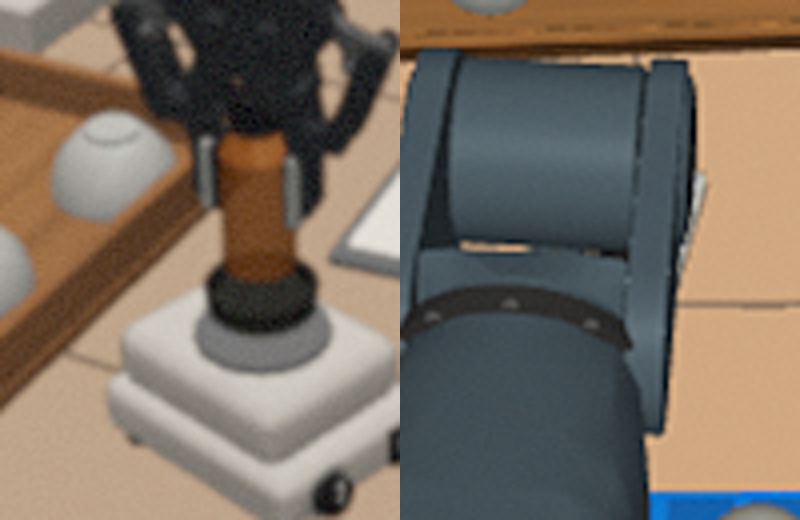

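In the side half, the bottle hangs just over the cup, with its lower axis at about (260,270) and the cup centre at about (262,290). The arm hides everything in the top view. I'll check the bottle's axis and tilt numerically.

```bash
python3 - <<'E'
from h import *
S=cv2.imread("pics/c_side.png");h=cv2.cvtColor(S,cv2.COLOR_BGR2HSV)
m=(h[...,0]<16)&(h[...,1]>150)&(h[...,2]<190)
rows=[]
for v in range(220,264,3):
    u=np.where(m[v,275:320])[0]+275
    if len(u): rows.append((v,u.min(),u.max(),(u.min()+u.max())/2))
print(rows)
for z in(.11,.125,.14,.155,.17): print(z,proj("side",[.5754,.0172,z]).round(1))
d=max(blobs(S.max(2)<60,(275,250,320,285),50),key=cv2.contourArea);print(cv2.boundingRect(d))
ys=d[:,0]; print([ (v,ys[ys[:,1]==v,0].min(),ys[ys[:,1]==v,0].max()) for v in range(258,274,2)], proj("side",[*CUP,.098]),proj("side",[*CUP,.09]))
E
```

```text
[(223, np.int64(287), np.int64(299), np.float64(293.0)), (226, np.int64(285), np.int64(301), np.float64(293.0)), (229, np.int64(284), np.int64(300), np.float64(292.0)), (232, np.int64(275), np.int64(299), np.float64(287.0)), (235, np.int64(285), np.int64(299), np.float64(292.0)), (238, np.int64(276), np.int64(299), np.float64(287.5)), (241, np.int64(285), np.int64(299), np.float64(292.0)), (244, np.int64(287), np.int64(299), np.float64(293.0)), (247, np.int64(287), np.int64(300), np.float64(293.5)), (250, np.int64(287), np.int64(302), np.float64(294.5)), (253, np.int64(287), np.int64(302), np.float64(294.5)), (256, np.int64(286), np.int64(303), np.float64(294.5)), (259, np.int64(290), np.int64(299), np.float64(294.5))]
0.11 [294.3 255.2]
0.125 [294.  248.5]
0.14 [293.8 241.7]
0.155 [293.5 234.8]
0.17 [293.3 227.8]
(282, 256, 27, 17)
[(258, np.int64(284), np.int64(307)), (260, np.int64(282), np.int64(308)), (262, np.int64(282), np.int64(307)), (264, np.int64(283), np.int64(307)), (266, np.int64(283), np.int64(307)), (268, np.int64(283), np.int64(307)), (270, np.int64(285), np.int64(304)), (272, np.int64(289), np.int64(300))] [294.52876883 260.46121269] [294.65873451 263.93496375]
```

```bash
python3 - <<'E'
from h import *
manip.move_l([*CUP,.093+G],max_speed=.04); manip.dwell(.2)
f0=manip.read_force();print(f0.round(2),manip.read_grip_width())
z=.093+G
while z>.078+G:
    z-=.001; manip.move_l([*CUP,z],max_speed=.02); manip.dwell(.12)
    f=manip.read_force()-f0
    print(round(z,4),manip.read_ee_pos()[2].round(4),f.round(2),manip.read_grip_width().__round__(4))
    if f[2]>14 or np.hypot(*f[:2])>8: break
print(manip.read_time())
im=cams.grab_frame("side");cv2.imwrite("pics/p_side.png",im[:,:,::-1]);cv2.imwrite("pics/p.png",cv2.resize(im[190:320,230:360,::-1],None,fx=4,fy=4,interpolation=cv2.INTER_CUBIC))
E
```

```text
[ 0.69  0.46 -0.57] 0.4121464815920171
0.119 0.119 [-0.8  -0.17  0.25] 0.4086
0.118 0.118 [-0.1   0.   -0.64] 0.4089
0.117 0.1172 [ 0.35 -0.92  3.14] 0.4041
0.116 0.1161 [-0.46 -0.8   3.25] 0.4093
0.115 0.1151 [-0.05 -0.04  4.38] 0.4069
0.114 0.1141 [0.49 1.03 5.88] 0.4081
0.113 0.1132 [-0.57 -0.8   6.33] 0.4074
0.112 0.1123 [-0.51 -0.31  7.78] 0.4079
0.111 0.1114 [-1.07  0.13  9.27] 0.4076
0.11 0.1111 [-4.58  0.43 16.79] 0.407
14.5167
```

View pics/p.png

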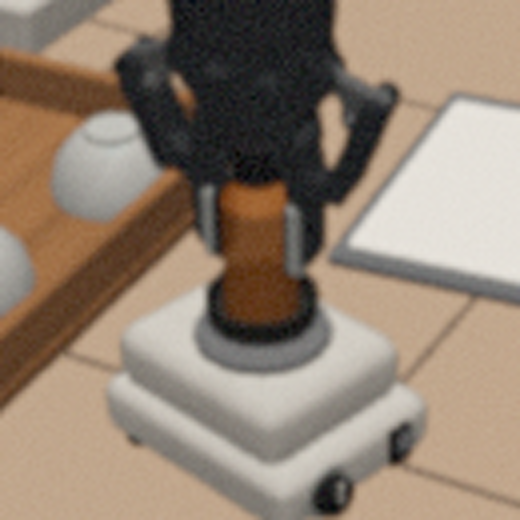

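The bottle stands in the cup with the cup down, its axis at about (262,290) in the crop. The force rose from about 3 to 9 N and then jumped to 17 N at the stop after 6 mm. Now I'll hold it, lift it and carry it to the pad.

```bash
python3 - <<'E'
from h import *
t=manip.read_time(); fs=[]
while manip.read_time()-t<2.6: manip.dwell(.2); fs.append(manip.read_force()[2])
print(np.round(fs,1),manip.read_grip_width(),manip.read_ee_pos().round(4))
manip.move_l([*CUP,.13],max_speed=.04)
manip.move_l([*CUP,.20],max_speed=.1)
print(manip.read_force().round(2))
manip.move_l([*PAD,.20],max_speed=.1)
manip.move_l([*PAD,.108+G],max_speed=.05)
manip.dwell(1)
print(manip.read_time(),manip.read_ee_pos().round(4),manip.read_tcp_rot()[:,2].round(4),manip.read_grip_width(),manip.read_grip_force(),np.abs(manip.read_joint_vel()).max())
f=cams.grab_frame("side");cv2.imwrite("pics/e_side.png",f[:,:,::-1])
print(proj("side",[*PAD,.108]),proj("side",[*PAD,.17]))
E
```

```text
[16.3 17.  15.6 15.8 16.  16.4 15.4 15.5 17.2 16.2 14.4 16.1 15.5 16. ] 0.4050038977764772 [0.5756 0.0172 0.1111]
[-0.23 -0.35 -0.76]
24.1333 [ 0.5637 -0.2496  0.135 ] [ 0. -0. -1.] 0.4100987193606813 44.94717592257075 0.0017978598693987415
[358.77022216 199.86461776] [359.69365445 174.82748798]
```

View pics/e_side.png

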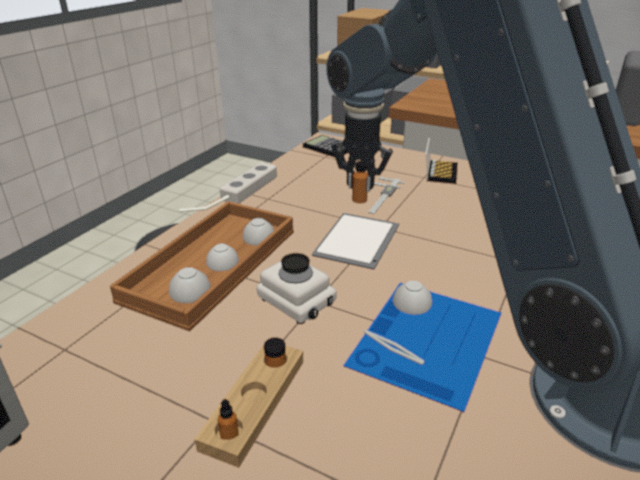

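The bottle hangs upright at (360,187), with its base at about (359,202) against a predicted (359,200). The cup is up again at (295,263), and the jar and dropper are unmoved.

```bash
python3 -c "
from bench import manip, cams
print(manip.sign_off())"
```

```text
the job is handed in; nothing more can be done
None
```

The job is handed in: the tallest bottle was held in the fully pressed cup for over two seconds, and the arm now holds it upright and still, about 10 cm above the middle of the light pad.

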